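# Uncouple a gas filter from its quick coupling and park it

## Task

Take the filter capsule off the bench gas outlet: push the quick coupling's sprung sleeve fully down, draw the filter straight up out of it while it is unlocked, and let the sleeve snap back up. Then set the filter, nipple down, fully home in the empty parking block and let go. Do it gently: do not tear at the filter while it is locked, hammer the sleeve against its stop or ram the filter into the block, and leave the spare filter and the other lab things where they are.

Things in the scene. Friction and masses are not known exactly. Their poses are not given: they have to be found in the camera images.
- outlet: Fixed gas outlet: aluminium block 110 x 90 x 30 mm with an upright steel coupling body (30 mm diameter, up to z = 55 mm) on its middle, surrounded by a sliding steel sleeve: skirt 38 mm diameter, flange on top. Origin at the centre of the block's underside, z up. Two steel jaws inside lock the filter's nipple.
- mouth (a point): Centre of the coupling body's mouth, 55 mm above the outlet's origin; z up along its bore (18 mm wide).
- flange (a point): On the coupling's axis, 72 mm above the outlet's origin: mean height of the top of the sleeve's flange when up. The grip shell with the flange is clamped on by hand, so the true height differs by up to 4 mm either way and is not measured: find it by touch. Flange: 52 mm outer, 31 mm inner diameter, 6 mm thick. Fingertips 30 to 38 mm apart straddle the filter and press on it.
- sleeve (a joint): Travel of the sleeve in m: 0 = up (locked), 0.009 = down at its hard stop. Pushed straight down by its flange; spring force 4.2 N when up, 10.5 N at the stop. Only within about 1.5 mm of the stop do the jaws free the nipple; the filter must then rise 1 to 2 mm to hold them open itself (the sleeve may rise with it); once it has risen about 14 mm the sleeve snaps up.
- filter: Loose filter capsule, about 70 g, locked upright in the coupling, origin 36 mm above the outlet's. Origin at the lower end of its steel nipple, z up its axis. Nipple 17 mm diameter, 30 mm long, groove (7 mm diameter) from 8 to 17 mm, 2 mm chamfer below. White body, 26 mm diameter, from 30 to 74 mm (its foot is inside the flange ring); grey stub to 78 mm.
- stand_free: Fixed white parking block 70 x 70 x 40 mm whose hole is empty. Origin at the centre of its underside.
- stand_free_hole0 (a point): Centre of the empty block's hole at its mouth, on the top face (z = 40 mm). Hole 19.4 mm wide, 18 mm deep, with a 2 mm chamfer. A filter fully home stands on its nipple on the hole's floor: origin 18 mm below this point, white body 12 mm above the block's top.
- stand_used: Fixed parking block of the same make, with the spare filter standing in it.
- spare: Spare filter capsule, the same as the other, standing in the used block: leave it alone. Origin at the nipple's lower end.
- flask: Bystander: bottle with a blue cap, 64 mm in diameter, 140 mm tall. Origin at the underside.
- tipbox: Bystander: blue box with a clear lid, 122 x 87 x 65 mm. Origin at the underside.
- dishes: Bystander: stack of three clear dishes, 90 mm in diameter, 41 mm tall. Origin at the underside.
There are look-alikes about, which are no part of the job. Leave any purple look-alike of the filter alone.

How it is judged (in metres and radians):
On the way, in this order (a step that is already met when the one before it is completed fails the run):
1. the sleeve is pushed down at least 6.5 mm with the filter still in the coupling (value of joint sleeve above 0.0065 m and z of filter in the frame of mouth below -0.012 m and horizontal distance between filter and mouth below 0.004 m), for 0.1 s.
2. the filter is out of the coupling, above it, and the sleeve has snapped up (z of filter in the frame of mouth above 0.005 m and value of joint sleeve below 0.0015 m), for 0.1 s.
At the end, for the whole second after the job is handed in: The filter stands in the empty block's hole, its lower end at least 15.5 mm below the hole's mouth, within 4 mm of its centre, less than 0.15 rad from upright, at rest and released; the sleeve is up (less than 1.5 mm down) (z of filter in the frame of stand_free_hole0 below -0.0155 m and horizontal distance between filter and stand_free_hole0 below 0.004 m and angle between filter's own z axis and vertical below 0.15 rad and linear speed of filter below 0.01 m/s and value of joint sleeve below 0.0015 m); the robot touches nothing.
It fails at once if the sleeve is pressed with more than 28 N (contact force between the fingers and sleeve above 28 N).
It fails at once if the locked filter is torn at: more than 35 N between filter and coupling (contact force between filter and outlet above 35 N).
It fails at once if the filter is rammed: more than 25 N between filter and parking block (contact force between filter and stand_free above 25 N).
It fails at once if the spare filter is moved more than 8 mm (distance of spare from where it was at the start of the episode above 0.008 m).
It fails at once if a bystander is moved more than 15 mm (distance of any of flask, tipbox, dishes from where it was at the start of the episode above 0.015 m).
It also fails if it takes over 54 s, if anything falls off the work surface, if the arm or the gripper's body presses on something with over 40 N, if the wrist force passes 120 N, or if a joint passes its speed limit or range.

## Robot

A 7-joint arm with a two-finger parallel gripper is mounted at the origin on the work surface. World frame = base frame: x ahead of the robot, y to its left, z up, the work surface at z = 0. Lengths are in mm, angles in rad, forces in N, time in s.
With the tool pointing down it reaches from about 350 to 900 mm from the base axis. Payload 7.2 kg.
Tool frame: the origin (TCP) lies midway between the tips of the shut fingers; the grasp point (between the pads) lies 19 mm behind it; z points along the fingers, y is the line along which they close (so a half turn about z gives the same grasp; the last joint's range is limited). The gripper opens to 85 mm and grips with 20 to 120 N. Pads are 22 mm wide; open, the fingers measure 114 mm over their backs; the gripper's body (76 mm by 85 mm) begins 54 mm behind the grasp point. The pads swing forward as they close: fully open they stand 13 mm farther back than shut.
Start: joints at [1.123, 0.411, -0.013, 1.596, 0.006, 1.134, -0.082], TCP at [231.698, -580.47, 231.297] pointing down, gripper open.
Joint ranges: [-2.95, 2.95], [-0.29, 1.99], [-1.47, 1.44], [0.14, 2.54], [-1.03, 4.17], [0.13, 1.85], [-2.86, 2.86]. Speed limits (rad/s): [2.39, 2.39, 3.01, 3.01, 3.14, 3.14, 3.14].

## Interface

Orientations are given as a rotation vector (axis times angle).
In Python, from plant import status, imaging, bot gives the robot as it stands.
- The arm moves only by the tool play_rows, never from a script. Its argument "moves" is a list of rows, each an object of numbers: "x", "y", "z": the shift along the world's x, y, z in mm; "wx", "wy", "wz": the turn, a rotation vector about the world's x, y, z in degrees; "grip": the opening, from -1 (shut) to 1 (fully open). In form: [{"x": .., "y": .., "z": .., "wx": .., "wy": .., "wz": .., "grip": ..}, ...]. A call has 1 to 10 rows; each row shifts and turns the commanded pose from where the row before left it; what a row does not reach is not made up. A row lasts 1/8 s, in which the tool goes at most 62.5 mm and 10.7 degrees, less where a joint would pass 70% of its speed; a pose out of reach is approached as far as the arm can. A call is refused whole if a number of a shift passes 62.5 or a number of a turn 10.7, either way. A call with a gripper value outside its range is refused whole. The fingers move at their own pace and stop on an object; "squeeze" is the grip in N (left out, the last holds). Time passes only in rows, so rows that do not move let the fingers close. It gives the time, the measured TCP pose, the force, the opening and the grip force at its end, in the units of the state.
- status.observe(): the state, without advancing time (a new reading comes with each control period).
- imaging.read_camera(name): name is "scene" or "top" or "wrist"; returns (picture, depth): 420x560x3 uint8, red, green, blue; 420x560 float32, mm along the optical axis (not along the pixel's ray), 0 where there is no reading.
- imaging.camera_info(name): a dict with "intrinsics" (3x3 intrinsics, pixels), "position" and "rotation" of the camera in the world. Camera axes: x right, y down, z forward; pixel columns grow to the right and rows downward; lengths in mm; the calibration is good to about 2 mm. A picture is of the moment at which its call begins: read the wrist's pose just before it. camera_info takes no time and is no camera call; for the wrist camera it gives the pose at the moment of the call.
- bot.job_done(): hands the job in; it is judged then, once.
The state is a dict: "time_s": time; "q": joint angles; "qd": joint speeds; "effort": joint torques, N m; "position": TCP position; "ee_rot": TCP orientation; "wrist_force": force on the tool from outside, world axes, zero at the start; "torque": the same for the moment, N m; "opening": finger opening in mm; "grip_force": force on a finger pad.
Only numpy, scipy, OpenCV 4.12 (cv2) and the standard library are available. Lean on these libraries where they do the work, as an engineer would, in place of code of your own. Each camera call takes 0.05 s, during which the arm holds its last target. There are 200 camera calls.

## Working session

There is one attempt and no reset: what is moved stays moved. The work goes in short steps, Python scripts to look and compute and a tool call to move; the robot and the scene stay as the last step left them, time stands still between calls to the robot, and variables do not carry over. Pictures are saved under pics/ and viewed, at most 10 in all, crops included, and the job is handed in when it is done.

Besides the shell and the picture viewer there is one more tool, called after "Call:" by a JSON object that holds its "api" and its "payload", one argument or row to a line. play_rows: Moves the arm, as the interface text tells. Its arguments: {"type":"object","properties":{"moves":{"type":"array","items":{"type":"object","properties":{"x":{"type":"number"},"y":{"type":"number"},"z":{"type":"number"},"wx":{"type":"number"},"wy":{"type":"number"},"wz":{"type":"number"},"grip":{"type":"number"}}}},"squeeze":{"type":"number"}},"required":["moves"]}

```bash
mkdir -p pics && cat > h.py <<'E'
import numpy as np, cv2
from plant import status, imaging, bot
def shot(n):
    i=imaging.camera_info(n); p,d=imaging.read_camera(n); return p,d,i
def cloud(d,i):
    K=np.array(i["intrinsics"]);R=np.array(i["rotation"]);t=np.array(i["position"])
    v,u=np.mgrid[:d.shape[0],:d.shape[1]]
    c=np.stack([(u-K[0,2])/K[0,0]*d,(v-K[1,2])/K[1,1]*d,d],-1)
    return c@R.T+t
def save(f,p): cv2.imwrite("pics/"+f,p[...,::-1])
E
python3 - <<'E'
from h import *
s=status.observe();print(s)
a=[]
for n in("scene","top"):
    p,d,i=shot(n);np.savez(n,p=p,w=cloud(d,i));save(n+".png",p);print(n,i)
E
```

```text
{'time_s': 0.0, 'q': array([ 1.12279226,  0.41188275, -0.01270508,  1.59704717,  0.00559881,
        1.13430392, -0.08214478]), 'qd': array([ 1.11426649e-03,  3.09179073e-04, -9.11428015e-05, -1.34801775e-03,
        5.11876969e-04, -9.67328294e-04,  2.64961626e-04]), 'effort': array([ 3.57177532e-05, -6.00621557e+01,  6.82194382e-01, -2.99416137e+01,
        1.38585112e-02,  1.06073185e-02, -8.58748592e-06]), 'position': array([ 231.48455314, -580.01521002,  230.46251818]), 'ee_rot': array([-3.08357079e+00, -5.92835300e-01,  6.53023176e-04]), 'wrist_force': array([-0.75841948, -0.05884199, -0.26830948]), 'torque': array([-0.04865213, -0.06285556, -0.00387993]), 'grip_force': 0.0, 'opening': 85.3869360600624}Traceback (most recent call last):
  File "<stdin>", line 5, in <module>
  File "h.py", line 9, in cloud
    return c@R.T+t
           ~~~~~^~
ValueError: operands could not be broadcast together with shapes (420,560) (3,)
```

```bash
sed -i 's/R=np.array(i\["rotation"\])/R=cv2.Rodrigues(np.array(i["rotation"],float))[0]/' h.py
python3 - <<'E'
from h import *
for n in("scene","top"):
    p,d,i=shot(n);np.savez(n,p=p,w=cloud(d,i));save(n+".png",p);print(n,i)
E
```

```text
scene {'intrinsics': array([[428.66450752,   0.        , 286.18839449],
       [  0.        , 428.66450752, 206.03253092],
       [  0.        ,   0.        ,   1.        ]]), 'position': array([943.04204256, 435.50621308, 768.90570505]), 'rotation': array([-0.94563424, -2.63837999,  0.85152253])}
top {'intrinsics': array([[421.85480503,   0.        , 282.57357616],
       [  0.        , 421.85480503, 210.40741986],
       [  0.        ,   0.        ,   1.        ]]), 'position': array([477.55724101,  75.9779174 , 991.80601202]), 'rotation': array([-2.09659008,  2.14886968, -0.18540313])}
```

View pics/scene.png

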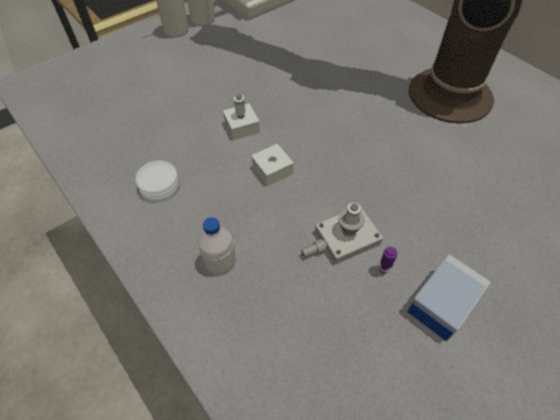

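View pics/top.png

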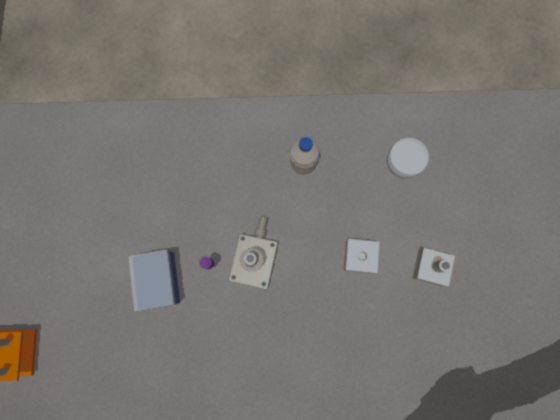

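Scene and top views agree. Filter-like things in the top view: the outlet's filter at (252,258), which is the target; the spare in the used block at (445,265); and the purple look-alike at (207,263). The empty block is at (362,256), hole (363,257).

```bash
python3 - <<'E'
from h import *
for n,boxes in (("top",dict(out=(225,228,285,295),free=(335,230,390,280),used=(412,242,462,292),purple=(195,252,220,275))),("scene",dict(out=(310,195,385,262),free=(245,140,300,188)))):
    f=np.load(n+".npz");w=f["w"];p=f["p"]
    for k,(a,b,c,e) in boxes.items():
        W=w[b:e,a:c].reshape(-1,3)
        for lo,hi in ((24,34),(36,44),(60,80),(85,105),(107,120)):
            m=(W[:,2]>lo)&(W[:,2]<hi);Q=W[m]
            if len(Q)>8:
                r=cv2.minAreaRect(Q[:,:2].astype(np.float32))
                print(n,k,lo,hi,len(Q),Q.mean(0).round(1),np.median(Q[:,2]).round(1),np.round(r[0],1),np.round(r[1],1),round(r[2],1))
# hole in the free block: dark pixels
p=np.load("top.npz")["p"]
save("crop.png",np.hstack([cv2.resize(p[223:298,215:290],(400,400),interpolation=2),cv2.resize(p[220:295,325:400],(400,400),interpolation=2)]))
E
```

```text
top out 24 34 1435 [541.6 149.4  30.8] 31.0 [551.4 148.8] [ 90.4 133.9] 76.3
top out 36 44 18 [533.8 148.7  36.8] 36.5 [536.6 149.3] [78.8 92. ] 76.0
top out 60 80 286 [539.2 150.5  74.8] 74.9 [539.9 150.8] [50.1 49.8] 88.7
top out 85 105 10 [531.2 145.7  97.5] 99.4 [531.7 146.4] [ 7.1 22.4] 32.9
top out 107 120 120 [539.5 151.6 113. ] 112.5 [539.6 151.7] [23.4 23.1] 87.9
top free 24 34 49 [540.7 -82.8  28.2] 27.3 [545.2 -94.5] [69.6 70.6] 82.8
top free 36 44 875 [544.8 -95.   41.2] 41.3 [544.9 -94.9] [70.9 69.9] 82.8
top used 24 34 56 [ 516.3 -229.7   29.3] 29.6 [ 506.5 -235.5] [97.1 49.2] 25.4
top used 36 44 774 [ 515.6 -253.3   41.2] 41.3 [ 516.3 -256.8] [71.6 70.9] 73.8
top used 60 80 38 [ 515.1 -247.2   70.3] 70.0 [ 515.5 -249.3] [25.5 11.5] 5.9
top used 85 105 136 [ 515.9 -254.4   98. ] 98.1 [ 516.2 -255.8] [24.6 24.4] 35.5
top purple 60 80 110 [535.9 250.5  75.2] 75.2 [535.8 251.6] [25.3 23.6] 88.5
scene out 24 34 1552 [554.5 160.5  28.2] 28.2 [556.7 151. ] [ 90.3 144.4] 76.7
scene out 36 44 17 [550.8 176.2  38.2] 37.2 [546.3 198.2] [10.9 97. ] 5.4
scene out 60 80 325 [547.  162.5  71.7] 72.0 [536.2 188.4] [ 49.5 120. ] 9.7
scene out 85 105 78 [548.7 159.3  95.8] 95.6 [546.7 157.8] [13.1 25.7] 31.4
scene out 107 120 115 [541.9 155.2 110.4] 109.9 [540.6 154.2] [24.9 22.8] 43.1
scene free 24 34 145 [556.5 -75.7  29.1] 29.0 [546.2 -90.4] [69.7 71. ] 82.5
scene free 36 44 656 [546.3 -91.   38.4] 38.5 [545.9 -92. ] [73.2 71.2] 81.7
```

View pics/crop.png

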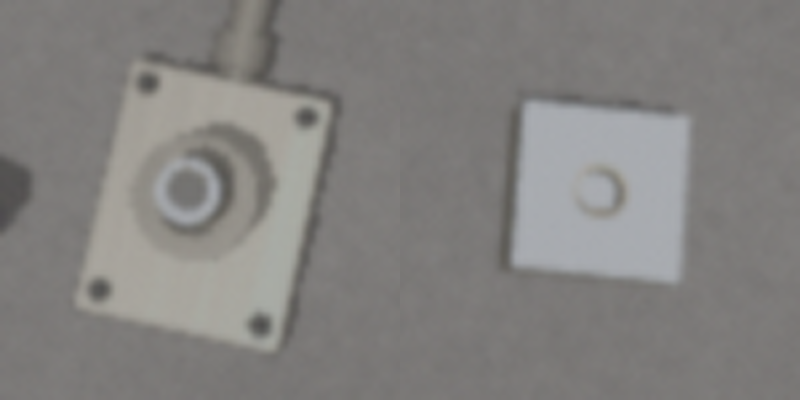

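Close crop: left is the filter (white ring with grey stub at (188,190)) standing in the outlet's coupling. Right is the empty hole at (600,190). Moving to hover over the filter.

Call:
{"api": "play_rows", "payload": {
  "moves": [
    {"x": 30,"y": 40,"grip": -0.2},
    {"x": 40,"y": 50},
    {"x": 40,"y": 50},
    {"x": 40,"y": 50},
    {"x": 40,"y": 50},
    {"x": 40,"y": 50},
    {"x": 40,"y": 50},
    {"x": 39,"y": 50},
    {"y": 55},
    {"y": 55}
  ],
  "squeeze": 25
}}

```text
validation failed for argument at $.mo...
```

Call:
{"api": "play_rows", "payload": {
  "moves": [
    {"y": 55},
    {"y": 55},
    {"y": 55},
    {"y": 50},
    {"y": 17},
    {},
    {},
    {}
  ]
}}

```text
validation failed for argument at $.mo...
```

Call:
{"api": "play_rows", "payload": {
  "moves": [
    {"x": 30,"y": 40,"z": 0,"wx": 0,"wy": 0,"wz": 0,"grip": -0.2},
    {"x": 40,"y": 40,"z": 0,"wx": 0,"wy": 0,"wz": 0,"grip": -0.2}
  ],
  "squeeze": 25
}}

```text
time_s: 0.4
position: [301.2, -499.9, 230.9]
ee_rot: [-3.086, -0.589, 0.001]
wrist_force: [1.4, -1.3, -0.0]
opening: 51.4
grip_force: 0.0
```

Call:
{"api": "play_rows", "payload": {
  "moves": [
    {"x": 30,"y": 50,"z": 0,"wx": 0,"wy": 0,"wz": 0,"grip": -0.2},
    {"x": 30,"y": 50,"z": 0,"wx": 0,"wy": 0,"wz": 0,"grip": -0.2},
    {"x": 30,"y": 50,"z": 0,"wx": 0,"wy": 0,"wz": 0,"grip": -0.2},
    {"x": 30,"y": 50,"z": 0,"wx": 0,"wy": 0,"wz": 0,"grip": -0.2},
    {"x": 30,"y": 50,"z": 0,"wx": 0,"wy": 0,"wz": 0,"grip": -0.2},
    {"x": 30,"y": 50,"z": 0,"wx": 0,"wy": 0,"wz": 0,"grip": -0.2},
    {"x": 30,"y": 50,"z": 0,"wx": 0,"wy": 0,"wz": 0,"grip": -0.2},
    {"x": 29,"y": 50,"z": 0,"wx": 0,"wy": 0,"wz": 0,"grip": -0.2},
    {"x": 0,"y": 50,"z": 0,"wx": 0,"wy": 0,"wz": 0,"grip": -0.2},
    {"x": 0,"y": 50,"z": 0,"wx": 0,"wy": 0,"wz": 0,"grip": -0.2}
  ]
}}

```text
time_s: 1.65
position: [540.6, 1.3, 230.9]
ee_rot: [-3.085, -0.593, 0.001]
wrist_force: [-0.3, 0.4, -0.4]
opening: 34.1
grip_force: 0.0
```

Call:
{"api": "play_rows", "payload": {
  "moves": [
    {"x": 0,"y": 50,"z": 0,"wx": 0,"wy": 0,"wz": 0,"grip": -0.2},
    {"x": 0,"y": 50,"z": 0,"wx": 0,"wy": 0,"wz": 0,"grip": -0.2},
    {"x": 0,"y": 40,"z": 0,"wx": 0,"wy": 0,"wz": 0,"grip": -0.2},
    {"x": 0,"y": 12,"z": 0,"wx": 0,"wy": 0,"wz": 0,"grip": -0.2},
    {"x": 0,"y": 0,"z": 0,"wx": 0,"wy": 0,"wz": 0,"grip": -0.2},
    {"x": 0,"y": 0,"z": 0,"wx": 0,"wy": 0,"wz": 0,"grip": -0.2}
  ]
}}

```text
time_s: 2.4
position: [541.0, 149.6, 231.1]
ee_rot: [3.085, 0.59, -0.001]
wrist_force: [-0.0, -0.6, 0.0]
opening: 34.0
grip_force: 0.0
```

```bash
python3 - <<'E'
from h import *
print(status.observe())
p,d,i=shot("wrist");np.savez("wrist",p=p,w=cloud(d,i));save("w1.png",p);print(i)
E
```

```text
{'time_s': 2.4, 'q': array([-0.0375702 ,  0.33542602, -0.40594225,  1.73250779,  0.14709469,
        1.10415809, -1.68286796]), 'qd': array([ 0.0082159 , -0.00349048,  0.00072732, -0.00079395, -0.00185755,
        0.00053434, -0.00190046]), 'effort': array([-9.07929819e-01, -5.20258391e+01, -4.15968105e+00, -2.92715818e+01,
       -5.12499316e-02, -1.76788692e-02, -3.18844890e-03]), 'position': array([540.97388885, 149.61982775, 231.10659556]), 'ee_rot': array([ 3.08471771e+00,  5.89559913e-01, -6.39210948e-04]), 'wrist_force': array([-0.001228  , -0.58295948,  0.00282037]), 'torque': array([ 0.05591826, -0.06994028, -0.0215249 ]), 'grip_force': 0.0, 'opening': 33.96879458034997}
{'intrinsics': array([[299.39821829,   0.        , 278.56478216],
       [  0.        , 299.39821829, 206.38807961],
       [  0.        ,   0.        ,   1.        ]]), 'position': array([613.99331967, 178.51073823, 374.46561821]), 'rotation': array([ 2.3713761 , -1.61080515, -0.25701573])}
```

View pics/w1.png

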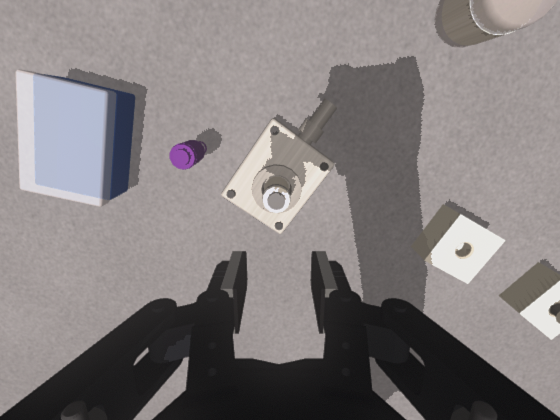

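The wrist view shows the filter's stub at (276,199), slightly left of the fingers' midline (column ~280), and the empty hole at (464,249). Measuring both in world coordinates.

```bash
python3 - <<'E'
from h import *
w=np.load("wrist.npz")["w"]
for k,(a,b,c,e),lo,hi in (("filt",(255,180,300,220),107,120),("flange",(240,160,312,220),66,80),("free",(415,195,510,290),36,45)):
    W=w[b:e,a:c].reshape(-1,3);Q=W[(W[:,2]>lo)&(W[:,2]<hi)]
    r=cv2.minAreaRect(Q[:,:2].astype(np.float32))
    print(k,len(Q),Q.mean(0).round(1),np.median(Q[:,2]).round(1),np.round(r[0],1),np.round(r[1],1))
# tips
W=w[240:300,200:360].reshape(-1,3);Q=W[(W[:,2]>215)&(W[:,2]<300)];print(Q[:,2].min())
s=status.observe();R=cv2.Rodrigues(s["ee_rot"])[0]
T=(Q-s["position"])@R
for sg in(1,-1):
    q=T[T[:,1]*sg>0];q=q[q[:,2]>-12];print(sg,q.min(0).round(1),q.max(0).round(1),len(q))
E
```

```text
filt 591 [539.6 151.3 112.4] 111.5 [538.6 151.3] [24.9 24.9]
flange 1049 [544.2 153.1  74.5] 74.6 [538.8 151.3] [50.8 50.1]
free 2917 [544.7 -93.7  40.9] 41.0 [543.5 -95.3] [72.2 70. ]
232.10854116081373
1 [-12.3  17.  -11.9] [10.2 30.1 -0.9] 206
-1 [-12.4 -29.6 -12. ] [ 10.  -16.8  -1.9] 206
```

Call:
{"api": "play_rows", "payload": {
  "moves": [
    {"x": -1,"y": 2,"z": -30,"wx": 0,"wy": 0,"wz": 0,"grip": -0.2},
    {"x": 0,"y": 0,"z": -40,"wx": 0,"wy": 0,"wz": 0,"grip": -0.2},
    {"x": 0,"y": 0,"z": -20,"wx": 0,"wy": 0,"wz": 0,"grip": -0.2},
    {"x": 0,"y": 0,"z": -20,"wx": 0,"wy": 0,"wz": 0,"grip": -0.2},
    {"x": 0,"y": 0,"z": -20,"wx": 0,"wy": 0,"wz": 0,"grip": -0.2},
    {"x": 0,"y": 0,"z": -14,"wx": 0,"wy": 0,"wz": 0,"grip": -0.2},
    {"x": 0,"y": 0,"z": 0,"wx": 0,"wy": 0,"wz": 0,"grip": -0.2},
    {"x": 0,"y": 0,"z": 0,"wx": 0,"wy": 0,"wz": 0,"grip": -0.2}
  ]
}}

```text
time_s: 3.45
position: [540.2, 153.4, 87.9]
ee_rot: [-3.085, -0.592, -0.001]
wrist_force: [-0.1, -0.1, -0.3]
opening: 34.4
grip_force: 0.0
```

Call:
{"api": "play_rows", "payload": {
  "moves": [
    {"x": 0,"y": 0,"z": -2,"wx": 0,"wy": 0,"wz": 0,"grip": -0.2},
    {"x": 0,"y": 0,"z": -2,"wx": 0,"wy": 0,"wz": 0,"grip": -0.2},
    {"x": 0,"y": 0,"z": 0,"wx": 0,"wy": 0,"wz": 0,"grip": -0.2}
  ]
}}

```text
time_s: 3.82
position: [539.6, 153.6, 83.3]
ee_rot: [3.085, 0.593, 0.0]
wrist_force: [0.7, 0.2, 1.2]
opening: 34.0
grip_force: 0.0
```

Call:
{"api": "play_rows", "payload": {
  "moves": [
    {"x": 0,"y": -1.5,"z": -1,"wx": 0,"wy": 0,"wz": 0,"grip": -0.2},
    {"x": 0,"y": 0,"z": -1,"wx": 0,"wy": 0,"wz": 0,"grip": -0.2},
    {"x": 0,"y": 0,"z": -1,"wx": 0,"wy": 0,"wz": 0,"grip": -0.2},
    {"x": 0,"y": 0,"z": 0,"wx": 0,"wy": 0,"wz": 0,"grip": -0.2}
  ]
}}

```text
time_s: 4.32
position: [539.6, 152.0, 80.2]
ee_rot: [3.085, 0.593, -0.0]
wrist_force: [0.7, -0.4, -0.2]
opening: 34.3
grip_force: 0.0
```

Call:
{"api": "play_rows", "payload": {
  "moves": [
    {"x": 0,"y": 0,"z": -1,"wx": 0,"wy": 0,"wz": 0,"grip": -0.2},
    {"x": 0,"y": 0,"z": -1,"wx": 0,"wy": 0,"wz": 0,"grip": -0.2},
    {"x": 0,"y": 0,"z": 0,"wx": 0,"wy": 0,"wz": 0,"grip": -0.2}
  ]
}}

```text
time_s: 4.7
position: [539.6, 152.0, 78.2]
ee_rot: [3.085, 0.593, -0.0]
wrist_force: [-1.0, 0.5, 0.4]
opening: 34.4
grip_force: 0.0
```

Call:
{"api": "play_rows", "payload": {
  "moves": [
    {"x": 0,"y": 0,"z": -1,"wx": 0,"wy": 0,"wz": 0,"grip": -0.2},
    {"x": 0,"y": 0,"z": 0,"wx": 0,"wy": 0,"wz": 0,"grip": -0.2}
  ]
}}

```text
time_s: 4.95
position: [539.7, 152.0, 77.2]
ee_rot: [3.085, 0.593, -0.0]
wrist_force: [0.3, 0.4, -1.0]
opening: 34.3
grip_force: 0.0
```

Call:
{"api": "play_rows", "payload": {
  "moves": [
    {"x": 0,"y": 0,"z": -1,"wx": 0,"wy": 0,"wz": 0,"grip": -0.2},
    {"x": 0,"y": 0,"z": 0,"wx": 0,"wy": 0,"wz": 0,"grip": -0.2}
  ]
}}

```text
time_s: 5.2
position: [539.6, 152.0, 76.2]
ee_rot: [3.085, 0.593, -0.0]
wrist_force: [-0.0, -0.2, 0.5]
opening: 34.5
grip_force: 0.0
```

Call:
{"api": "play_rows", "payload": {
  "moves": [
    {"x": 0,"y": 0,"z": -1,"wx": 0,"wy": 0,"wz": 0,"grip": -0.2},
    {"x": 0,"y": 0,"z": 0,"wx": 0,"wy": 0,"wz": 0,"grip": -0.2}
  ]
}}

```text
time_s: 5.45
position: [539.6, 152.0, 75.2]
ee_rot: [3.085, 0.593, -0.0]
wrist_force: [0.5, 0.4, 0.1]
opening: 34.2
grip_force: 0.0
```

Call:
{"api": "play_rows", "payload": {
  "moves": [
    {"x": 0,"y": 0,"z": -1,"wx": 0,"wy": 0,"wz": 0,"grip": -0.2},
    {"x": 0,"y": 0,"z": 0,"wx": 0,"wy": 0,"wz": 0,"grip": -0.2}
  ]
}}

```text
time_s: 5.7
position: [539.6, 152.0, 74.2]
ee_rot: [3.085, 0.593, -0.0]
wrist_force: [-0.9, -0.4, 0.3]
opening: 34.3
grip_force: 0.0
```

Call:
{"api": "play_rows", "payload": {
  "moves": [
    {"x": 0,"y": 0,"z": -1,"wx": 0,"wy": 0,"wz": 0,"grip": -0.2},
    {"x": 0,"y": 0,"z": 0,"wx": 0,"wy": 0,"wz": 0,"grip": -0.2}
  ]
}}

```text
time_s: 5.95
position: [539.6, 152.0, 73.2]
ee_rot: [3.085, 0.593, -0.0]
wrist_force: [-0.3, 0.1, -0.2]
opening: 34.0
grip_force: 0.0
```

Call:
{"api": "play_rows", "payload": {
  "moves": [
    {"x": 0,"y": 0,"z": -1,"wx": 0,"wy": 0,"wz": 0,"grip": -0.2},
    {"x": 0,"y": 0,"z": 0,"wx": 0,"wy": 0,"wz": 0,"grip": -0.2}
  ]
}}

```text
time_s: 6.2
position: [539.8, 152.0, 72.5]
ee_rot: [3.085, 0.593, 0.0]
wrist_force: [-1.0, -1.1, 4.5]
opening: 34.3
grip_force: 1.7
```

Call:
{"api": "play_rows", "payload": {
  "moves": [
    {"x": 0,"y": 0,"z": -1,"wx": 0,"wy": 0,"wz": 0,"grip": -0.2},
    {"x": 0,"y": 0,"z": 0,"wx": 0,"wy": 0,"wz": 0,"grip": -0.2}
  ]
}}

```text
time_s: 6.45
position: [539.8, 152.1, 71.4]
ee_rot: [3.085, 0.593, 0.0]
wrist_force: [-0.9, -0.2, 3.7]
opening: 34.2
grip_force: 2.1
```

Call:
{"api": "play_rows", "payload": {
  "moves": [
    {"x": 0,"y": 0,"z": -1,"wx": 0,"wy": 0,"wz": 0,"grip": -0.2},
    {"x": 0,"y": 0,"z": -1,"wx": 0,"wy": 0,"wz": 0,"grip": -0.2},
    {"x": 0,"y": 0,"z": -1,"wx": 0,"wy": 0,"wz": 0,"grip": -0.2},
    {"x": 0,"y": 0,"z": -1,"wx": 0,"wy": 0,"wz": 0,"grip": -0.2},
    {"x": 0,"y": 0,"z": -1,"wx": 0,"wy": 0,"wz": 0,"grip": -0.2},
    {"x": 0,"y": 0,"z": 0,"wx": 0,"wy": 0,"wz": 0,"grip": -0.2}
  ]
}}

```text
time_s: 7.2
position: [539.8, 152.1, 66.6]
ee_rot: [3.085, 0.593, 0.0]
wrist_force: [-2.3, -1.2, 8.1]
opening: 34.1
grip_force: 3.8
```

Call:
{"api": "play_rows", "payload": {
  "moves": [
    {"x": 0,"y": 0,"z": -1,"wx": 0,"wy": 0,"wz": 0,"grip": -0.2},
    {"x": 0,"y": 0,"z": 0,"wx": 0,"wy": 0,"wz": 0,"grip": -0.2}
  ]
}}

```text
time_s: 7.45
position: [539.8, 152.1, 65.6]
ee_rot: [3.085, 0.593, 0.001]
wrist_force: [-2.8, -1.1, 8.1]
opening: 34.4
grip_force: 4.1
```

Call:
{"api": "play_rows", "payload": {
  "moves": [
    {"x": 0,"y": 0,"z": -0.5,"wx": 0,"wy": 0,"wz": 0,"grip": -0.2},
    {"x": 0,"y": 0,"z": 0,"wx": 0,"wy": 0,"wz": 0,"grip": -0.2}
  ]
}}

```text
time_s: 7.7
position: [539.8, 152.1, 65.2]
ee_rot: [3.085, 0.593, 0.001]
wrist_force: [-2.2, -0.4, 9.3]
opening: 34.5
grip_force: 4.3
```

Call:
{"api": "play_rows", "payload": {
  "moves": [
    {"x": 0,"y": 0,"z": 0,"wx": 0,"wy": 0,"wz": 0,"grip": -0.28},
    {"x": 0,"y": 0,"z": 0,"wx": 0,"wy": 0,"wz": 0,"grip": -0.28}
  ],
  "squeeze": 25
}}

```text
time_s: 7.95
position: [539.8, 152.7, 65.3]
ee_rot: [-3.084, -0.593, -0.001]
wrist_force: [-2.2, 1.1, 9.8]
opening: 30.5
grip_force: 4.3
```

Call:
{"api": "play_rows", "payload": {
  "moves": [
    {"x": 0,"y": 0,"z": 0,"wx": 0,"wy": 0,"wz": 0,"grip": -0.35},
    {"x": 0,"y": 0,"z": 0,"wx": 0,"wy": 0,"wz": 0,"grip": -0.35}
  ],
  "squeeze": 25
}}

```text
time_s: 8.2
position: [540.1, 152.2, 65.4]
ee_rot: [3.085, 0.593, 0.002]
wrist_force: [-2.0, -0.3, 9.7]
opening: 27.6
grip_force: 4.4
```

Call:
{"api": "play_rows", "payload": {
  "moves": [
    {"x": 0,"y": 0,"z": -0.5,"wx": 0,"wy": 0,"wz": 0,"grip": -0.35},
    {"x": 0,"y": 0,"z": 0,"wx": 0,"wy": 0,"wz": 0,"grip": -0.35}
  ]
}}

```text
time_s: 8.45
position: [540.1, 152.2, 64.9]
ee_rot: [3.085, 0.593, 0.002]
wrist_force: [-2.9, -0.3, 9.0]
opening: 27.7
grip_force: 4.6
```

Call:
{"api": "play_rows", "payload": {
  "moves": [
    {"x": 0,"y": 0,"z": -0.3,"wx": 0,"wy": 0,"wz": 0,"grip": -0.35},
    {"x": 0,"y": 0,"z": 0,"wx": 0,"wy": 0,"wz": 0,"grip": -0.35}
  ]
}}

```text
time_s: 8.7
position: [540.1, 152.2, 64.6]
ee_rot: [3.085, 0.593, 0.002]
wrist_force: [-1.8, -1.0, 9.4]
opening: 27.8
grip_force: 4.7
```

Call:
{"api": "play_rows", "payload": {
  "moves": [
    {"x": 0,"y": 0,"z": -0.4,"wx": 0,"wy": 0,"wz": 0,"grip": -0.35},
    {"x": 0,"y": 0,"z": 0,"wx": 0,"wy": 0,"wz": 0,"grip": -0.35}
  ]
}}

```text
time_s: 8.95
position: [540.2, 152.2, 64.6]
ee_rot: [3.085, 0.593, 0.002]
wrist_force: [-3.5, -0.3, 13.0]
opening: 27.8
grip_force: 6.4
```

Call:
{"api": "play_rows", "payload": {
  "moves": [
    {"x": 0,"y": 0,"z": -0.4,"wx": 0,"wy": 0,"wz": 0,"grip": -0.35},
    {"x": 0,"y": 0,"z": 0,"wx": 0,"wy": 0,"wz": 0,"grip": -0.35}
  ]
}}

```text
time_s: 9.2
position: [540.2, 152.2, 64.5]
ee_rot: [3.085, 0.593, 0.002]
wrist_force: [-3.9, -2.1, 16.1]
opening: 27.9
grip_force: 8.1
```

Call:
{"api": "play_rows", "payload": {
  "moves": [
    {"x": 0,"y": 0,"z": 0.4,"wx": 0,"wy": 0,"wz": 0,"grip": -0.38},
    {"x": 0,"y": 0,"z": 0,"wx": 0,"wy": 0,"wz": 0,"grip": -0.42},
    {"x": 0,"y": 0,"z": 0,"wx": 0,"wy": 0,"wz": 0,"grip": -0.5},
    {"x": 0,"y": 0,"z": 0,"wx": 0,"wy": 0,"wz": 0,"grip": -0.5}
  ],
  "squeeze": 25
}}

```text
time_s: 9.7
position: [540.0, 152.8, 64.7]
ee_rot: [-3.084, -0.594, -0.002]
wrist_force: [-4.7, -0.2, 14.6]
opening: 25.5
grip_force: 25.4
```

Call:
{"api": "play_rows", "payload": {
  "moves": [
    {"x": 0,"y": 0,"z": 0,"wx": 0,"wy": 0,"wz": 0,"grip": -0.6},
    {"x": 0,"y": 0,"z": 0.5,"wx": 0,"wy": 0,"wz": 0,"grip": -0.6},
    {"x": 0,"y": 0,"z": 0.5,"wx": 0,"wy": 0,"wz": 0,"grip": -0.6},
    {"x": 0,"y": 0,"z": 0.5,"wx": 0,"wy": 0,"wz": 0,"grip": -0.6}
  ],
  "squeeze": 40
}}

```text
time_s: 10.2
position: [540.0, 152.7, 65.6]
ee_rot: [-3.084, -0.593, -0.002]
wrist_force: [-1.7, -0.2, 7.9]
opening: 25.3
grip_force: 40.2
```

Call:
{"api": "play_rows", "payload": {
  "moves": [
    {"x": 0,"y": 0,"z": 0.5,"wx": 0,"wy": 0,"wz": 0,"grip": -0.6},
    {"x": 0,"y": 0,"z": 0.5,"wx": 0,"wy": 0,"wz": 0,"grip": -0.6},
    {"x": 0,"y": 0,"z": 0,"wx": 0,"wy": 0,"wz": 0,"grip": -0.6}
  ]
}}

```text
time_s: 10.58
position: [540.0, 152.7, 66.5]
ee_rot: [-3.084, -0.593, -0.002]
wrist_force: [-1.7, 1.6, 6.9]
opening: 25.4
grip_force: 40.7
```

Rising freely (no downward pull). Continuing up gently.

Call:
{"api": "play_rows", "payload": {
  "moves": [
    {"x": 0,"y": 0,"z": 1,"wx": 0,"wy": 0,"wz": 0,"grip": -0.6},
    {"x": 0,"y": 0,"z": 1,"wx": 0,"wy": 0,"wz": 0,"grip": -0.6},
    {"x": 0,"y": 0,"z": 0,"wx": 0,"wy": 0,"wz": 0,"grip": -0.6}
  ]
}}

```text
time_s: 10.95
position: [539.9, 152.5, 67.7]
ee_rot: [-3.084, -0.593, -0.001]
wrist_force: [2.5, 2.4, -3.1]
opening: 24.8
grip_force: 40.9
```

Call:
{"api": "play_rows", "payload": {
  "moves": [
    {"x": 0,"y": 0,"z": 1,"wx": 0,"wy": 0,"wz": 0,"grip": -0.6},
    {"x": 0,"y": 0,"z": 1,"wx": 0,"wy": 0,"wz": 0,"grip": -0.6},
    {"x": 0,"y": 0,"z": 0,"wx": 0,"wy": 0,"wz": 0,"grip": -0.6}
  ]
}}

```text
time_s: 11.32
position: [539.6, 151.6, 69.9]
ee_rot: [3.085, 0.592, -0.001]
wrist_force: [3.7, 2.4, -8.2]
opening: 25.0
grip_force: 39.7
```

Call:
{"api": "play_rows", "payload": {
  "moves": [
    {"x": 0,"y": 0,"z": 1,"wx": 0,"wy": 0,"wz": 0,"grip": -0.6},
    {"x": 0,"y": 0,"z": 1,"wx": 0,"wy": 0,"wz": 0,"grip": -0.6},
    {"x": 0,"y": 0,"z": 0,"wx": 0,"wy": 0,"wz": 0,"grip": -0.6}
  ]
}}

```text
time_s: 11.7
position: [539.7, 151.6, 72.2]
ee_rot: [3.085, 0.592, -0.0]
wrist_force: [3.3, -0.3, -8.2]
opening: 24.8
grip_force: 39.9
```

```bash
python3 - <<'E'
from h import *
p,d,i=shot("scene");w=cloud(d,i);save("s2.png",cv2.resize(p[120:270,250:450],(800,600),interpolation=2))
W=w[160:262,300:400].reshape(-1,3);m=(np.hypot(W[:,0]-540,W[:,1]-153)<9)&(W[:,2]>95)&(W[:,2]<135);print(np.percentile(W[m,2],[5,50,95]),m.sum())
E
```

```text
[116.00587764 119.2252     121.16193097] 62
```

View pics/s2.png

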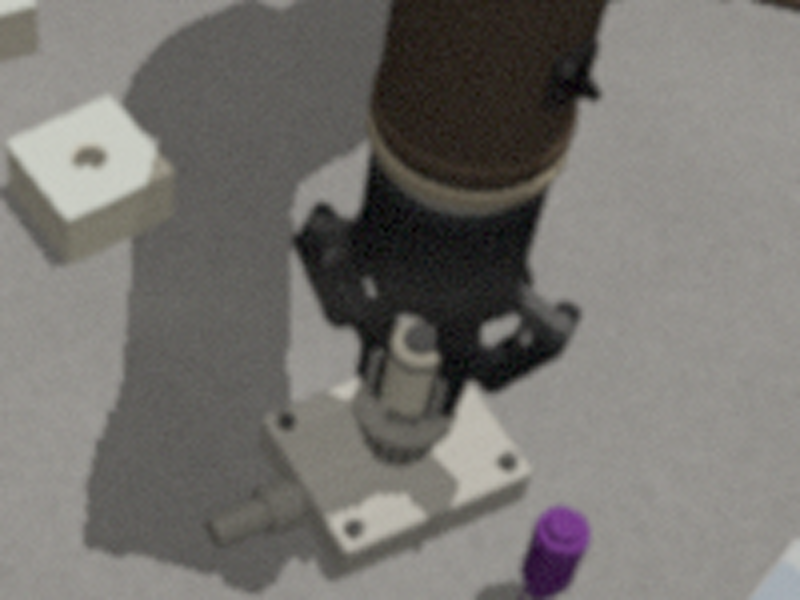

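Scene view: filter (top at (420,330) in the crop) is held between the fingers and has risen ~8 mm with them. The steady 8 N is jaw drag. Continuing up.

Call:
{"api": "play_rows", "payload": {
  "moves": [
    {"x": 0,"y": 0,"z": 1,"wx": 0,"wy": 0,"wz": 0,"grip": -0.6},
    {"x": 0,"y": 0,"z": 1,"wx": 0,"wy": 0,"wz": 0,"grip": -0.6},
    {"x": 0,"y": 0,"z": 1,"wx": 0,"wy": 0,"wz": 0,"grip": -0.6},
    {"x": 0,"y": 0,"z": 1,"wx": 0,"wy": 0,"wz": 0,"grip": -0.6},
    {"x": 0,"y": 0,"z": 0,"wx": 0,"wy": 0,"wz": 0,"grip": -0.6}
  ]
}}

```text
time_s: 12.38
position: [539.8, 151.9, 76.4]
ee_rot: [3.085, 0.593, 0.0]
wrist_force: [2.7, -2.1, -6.7]
opening: 25.1
grip_force: 40.2
```

Call:
{"api": "play_rows", "payload": {
  "moves": [
    {"x": 0,"y": 0,"z": 1,"wx": 0,"wy": 0,"wz": 0,"grip": -0.6},
    {"x": 0,"y": 0,"z": 1,"wx": 0,"wy": 0,"wz": 0,"grip": -0.6},
    {"x": 0,"y": 0,"z": 1,"wx": 0,"wy": 0,"wz": 0,"grip": -0.6},
    {"x": 0,"y": 0,"z": 1,"wx": 0,"wy": 0,"wz": 0,"grip": -0.6},
    {"x": 0,"y": 0,"z": 1,"wx": 0,"wy": 0,"wz": 0,"grip": -0.6},
    {"x": 0,"y": 0,"z": 1,"wx": 0,"wy": 0,"wz": 0,"grip": -0.6},
    {"x": 0,"y": 0,"z": 0,"wx": 0,"wy": 0,"wz": 0,"grip": -0.6}
  ]
}}

```text
time_s: 13.25
position: [539.6, 152.1, 82.1]
ee_rot: [-3.085, -0.593, 0.0]
wrist_force: [-0.7, -1.1, -1.1]
opening: 25.3
grip_force: 40.6
```

Call:
{"api": "play_rows", "payload": {
  "moves": [
    {"x": 0,"y": 0,"z": 2,"wx": 0,"wy": 0,"wz": 0,"grip": -0.6},
    {"x": 0,"y": 0,"z": 2,"wx": 0,"wy": 0,"wz": 0,"grip": -0.6},
    {"x": 0,"y": 0,"z": 2,"wx": 0,"wy": 0,"wz": 0,"grip": -0.6},
    {"x": 0,"y": 0,"z": 4,"wx": 0,"wy": 0,"wz": 0,"grip": -0.6},
    {"x": 0,"y": 0,"z": 5,"wx": 0,"wy": 0,"wz": 0,"grip": -0.6},
    {"x": 0,"y": 0,"z": 10,"wx": 0,"wy": 0,"wz": 0,"grip": -0.6},
    {"x": 0,"y": 0,"z": 10,"wx": 0,"wy": 0,"wz": 0,"grip": -0.6},
    {"x": 0,"y": 0,"z": 10,"wx": 0,"wy": 0,"wz": 0,"grip": -0.6},
    {"x": 0,"y": 0,"z": 0,"wx": 0,"wy": 0,"wz": 0,"grip": -0.6}
  ]
}}

```text
time_s: 14.38
position: [540.3, 152.3, 128.3]
ee_rot: [-3.085, -0.593, -0.003]
wrist_force: [0.5, -0.3, -0.8]
opening: 24.7
grip_force: 40.6
```

Call:
{"api": "play_rows", "payload": {
  "moves": [
    {"x": 0,"y": -20,"z": 0,"wx": 0,"wy": 0,"wz": 0,"grip": -0.6},
    {"x": 1,"y": -35,"z": 0,"wx": 0,"wy": 0,"wz": 0,"grip": -0.6},
    {"x": 1,"y": -40,"z": 0,"wx": 0,"wy": 0,"wz": 0,"grip": -0.6},
    {"x": 1,"y": -40,"z": 0,"wx": 0,"wy": 0,"wz": 0,"grip": -0.6},
    {"x": 1,"y": -40,"z": 0,"wx": 0,"wy": 0,"wz": 0,"grip": -0.6},
    {"x": 1,"y": -35,"z": -10,"wx": 0,"wy": 0,"wz": 0,"grip": -0.6},
    {"x": 0,"y": -25,"z": -10,"wx": 0,"wy": 0,"wz": 0,"grip": -0.6},
    {"x": 0,"y": -11,"z": -10,"wx": 0,"wy": 0,"wz": 0,"grip": -0.6},
    {"x": 0,"y": 0,"z": 0,"wx": 0,"wy": 0,"wz": 0,"grip": -0.6},
    {"x": 0,"y": 0,"z": 0,"wx": 0,"wy": 0,"wz": 0,"grip": -0.6}
  ]
}}

```text
time_s: 15.62
position: [544.8, -92.7, 97.2]
ee_rot: [-3.084, -0.595, -0.0]
wrist_force: [0.3, -0.4, -0.4]
opening: 25.1
grip_force: 40.6
```

```bash
python3 - <<'E'
from h import *
s=status.observe();print(s["position"],s["ee_rot"])
o=[]
for n in("wrist","scene"):
    p,d,i=shot(n);w=cloud(d,i);np.savez(n+"2",p=p,w=w)
    c=p[150:300,200:360] if n=="wrist" else p[100:220,220:348]
    o.append(cv2.resize(c,(400,375),interpolation=2))
    W=w.reshape(-1,3)
    near=np.hypot(W[:,0]-545,W[:,1]+94)
    Q=W[(W[:,2]>36)&(W[:,2]<44)&(near<60)]
    r=cv2.minAreaRect(Q[:,:2].astype(np.float32));print(n,"block",np.round(r[0],1),np.round(r[1],1),np.median(Q[:,2]))
    m=(near<20)&(W[:,2]>60)&(W[:,2]<160)
    V=np.round(W[m]);print(np.histogram(W[m,2],bins=range(60,161,10)))
save("p3.png",np.hstack(o))
E
```

```text
[544.78280336 -92.7244793   97.21056811] [-3.08404397e+00 -5.95069156e-01 -2.66491372e-04]
wrist block [543.5 -95.8] [70.4 70.7] 40.879480933628884
(array([   0,  128,   62,   24,  588,  777,  963, 1500, 3386,  306]), array([ 60,  70,  80,  90, 100, 110, 120, 130, 140, 150, 160]))
scene block [545.5 -92.2] [72.3 70.7] 38.366145471616164
(array([ 3, 17, 11, 17, 39, 48, 40, 56, 78, 10]), array([ 60,  70,  80,  90, 100, 110, 120, 130, 140, 150, 160]))
```

View pics/p3.png

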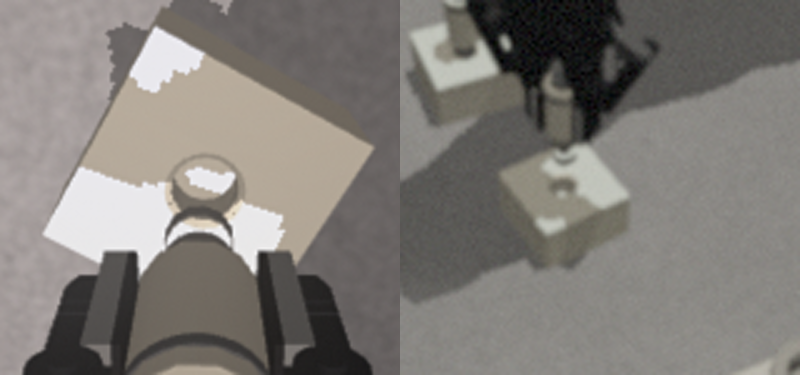

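Wrist crop (left): nipple end at (200,215) just below the hole (205,185), lateral offset small. Scene crop (right): nipple (563,158) above hole (563,187). Fitting cylinders for the offset.

```bash
python3 - <<'E'
from h import *
from scipy.optimize import least_squares
for n in("wrist","scene"):
    w=np.load(n+"2.npz")["w"].reshape(-1,3)
    near=np.hypot(w[:,0]-545,w[:,1]+94)
    Rt=cv2.Rodrigues(status.observe()["ee_rot"])[0]
    T=(w-np.array([545,-94,0]))@Rt   # tool x,y lateral
    for k,lo,hi,r in(("body",104,136,13),("nip",71,77,8.5),("nipup",89,97,8.5)):
        m=(w[:,2]>lo)&(w[:,2]<hi)&(near<18)&(abs(T[:,1])<r+(-1 if r>10 else 3));Q=w[m]
        if len(Q)<5: print(n,k,len(Q));continue
        f=least_squares(lambda c:np.hypot(Q[:,0]-c[0],Q[:,1]-c[1])-r,[543,-94],loss="soft_l1",f_scale=.5)
        print(n,k,len(Q),f.x.round(1),round(np.median(abs(f.fun)),2),Q[:,2].min().round(1))
    m=(w[:,2]>50)&(w[:,2]<150)&(near<20);print("lowest",np.sort(w[m,2])[:8].round(1))
    m=(w[:,2]>142)&(w[:,2]<147)&(near<16);Q=w[m]
    if len(Q)>20:
        c,rr=cv2.minEnclosingCircle(Q[:,:2].astype(np.float32));print("top",len(Q),np.round(c,1),rr)
E
```

```text
wrist body 1839 [543.  -93.8] 0.24 104.0
wrist nip 104 [542.9 -94.1] 0.15 71.2
wrist nipup 31 [543.2 -93.9] 0.23 89.0
lowest [70.9 71.2 71.3 71.5 71.8 71.8 72.  72. ]
top 1988 [544.8 -94. ] 15.906978607177734
scene body 106 [545.7 -91.7] 1.11 104.0
scene nip 14 [544.8 -90.9] 0.67 71.7
scene nipup 7 [547.  -90.7] 0.93 90.1
lowest [67.  67.8 69.4 70.8 71.7 71.8 71.8 72. ]
top 42 [547.4 -94.7] 15.197688102722168
```

Call:
{"api": "play_rows", "payload": {
  "moves": [
    {"x": 0.4,"y": -1.6,"z": -5,"wx": 0,"wy": 0,"wz": 0,"grip": -0.6},
    {"x": 0,"y": 0,"z": -10,"wx": 0,"wy": 0,"wz": 0,"grip": -0.6},
    {"x": 0,"y": 0,"z": -8,"wx": 0,"wy": 0,"wz": 0,"grip": -0.6},
    {"x": 0,"y": 0,"z": -3,"wx": 0,"wy": 0,"wz": 0,"grip": -0.6},
    {"x": 0,"y": 0,"z": 0,"wx": 0,"wy": 0,"wz": 0,"grip": -0.6},
    {"x": 0,"y": 0,"z": 0,"wx": 0,"wy": 0,"wz": 0,"grip": -0.6}
  ]
}}

```text
time_s: 16.48
position: [545.3, -95.6, 71.3]
ee_rot: [3.085, 0.593, 0.0]
wrist_force: [0.0, 0.1, -0.8]
opening: 25.3
grip_force: 40.6
```

```bash
python3 - <<'E'
from h import *
p,d,i=shot("wrist");save("p4.png",cv2.resize(p[150:300,200:360],(640,600),interpolation=2));print(status.observe()["position"])
E
```

```text
[545.31583436 -95.61249685  71.34769585]
```

View pics/p4.png

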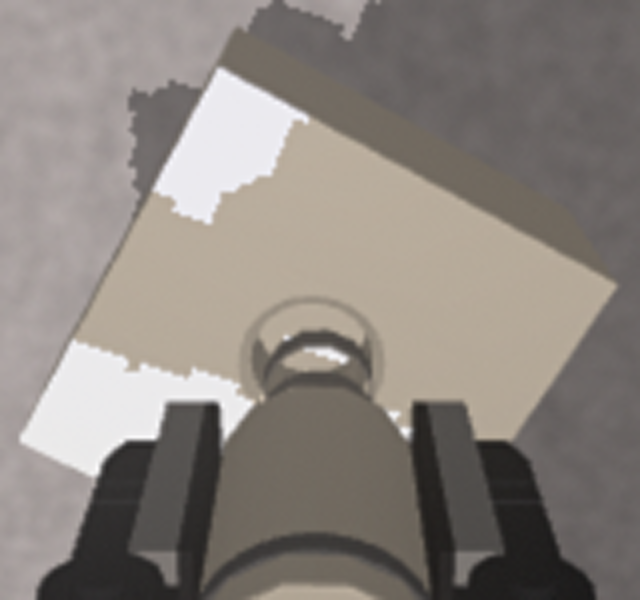

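Wrist crop: nipple centre (317,360) inside the hole's chamfer ring (centre ~(311,355)), about 1 mm toward −y. Correcting and inserting slowly.

Call:
{"api": "play_rows", "payload": {
  "moves": [
    {"x": 0,"y": 1,"z": 0,"wx": 0,"wy": 0,"wz": 0,"grip": -0.6},
    {"x": 0,"y": 0,"z": -2,"wx": 0,"wy": 0,"wz": 0,"grip": -0.6},
    {"x": 0,"y": 0,"z": -2,"wx": 0,"wy": 0,"wz": 0,"grip": -0.6},
    {"x": 0,"y": 0,"z": -1,"wx": 0,"wy": 0,"wz": 0,"grip": -0.6},
    {"x": 0,"y": 0,"z": 0,"wx": 0,"wy": 0,"wz": 0,"grip": -0.6}
  ]
}}

```text
time_s: 17.15
position: [545.0, -94.6, 65.9]
ee_rot: [-3.085, -0.593, 0.0]
wrist_force: [-1.3, 0.1, -0.8]
opening: 24.9
grip_force: 40.6
```

Call:
{"api": "play_rows", "payload": {
  "moves": [
    {"x": 0,"y": 0,"z": -1,"wx": 0,"wy": 0,"wz": 0,"grip": -0.6},
    {"x": 0,"y": 0,"z": -1,"wx": 0,"wy": 0,"wz": 0,"grip": -0.6},
    {"x": 0,"y": 0,"z": -1,"wx": 0,"wy": 0,"wz": 0,"grip": -0.6},
    {"x": 0,"y": 0,"z": -1,"wx": 0,"wy": 0,"wz": 0,"grip": -0.6},
    {"x": 0,"y": 0,"z": 0,"wx": 0,"wy": 0,"wz": 0,"grip": -0.6}
  ]
}}

```text
time_s: 17.77
position: [545.0, -94.6, 62.0]
ee_rot: [-3.085, -0.593, 0.0]
wrist_force: [-1.1, 0.2, -0.5]
opening: 24.7
grip_force: 40.6
```

Call:
{"api": "play_rows", "payload": {
  "moves": [
    {"x": 0,"y": 0,"z": -1,"wx": 0,"wy": 0,"wz": 0,"grip": -0.6},
    {"x": 0,"y": 0,"z": -1,"wx": 0,"wy": 0,"wz": 0,"grip": -0.6},
    {"x": 0,"y": 0,"z": -1,"wx": 0,"wy": 0,"wz": 0,"grip": -0.6},
    {"x": 0,"y": 0,"z": -1,"wx": 0,"wy": 0,"wz": 0,"grip": -0.6},
    {"x": 0,"y": 0,"z": -1,"wx": 0,"wy": 0,"wz": 0,"grip": -0.6},
    {"x": 0,"y": 0,"z": 0,"wx": 0,"wy": 0,"wz": 0,"grip": -0.6}
  ]
}}

```text
time_s: 18.52
position: [545.0, -94.6, 57.0]
ee_rot: [-3.085, -0.593, 0.0]
wrist_force: [0.0, 0.5, -0.9]
opening: 25.2
grip_force: 40.6
```

Call:
{"api": "play_rows", "payload": {
  "moves": [
    {"x": 0,"y": 0,"z": -1,"wx": 0,"wy": 0,"wz": 0,"grip": -0.6},
    {"x": 0,"y": 0,"z": -1,"wx": 0,"wy": 0,"wz": 0,"grip": -0.6},
    {"x": 0,"y": 0,"z": -1,"wx": 0,"wy": 0,"wz": 0,"grip": -0.6},
    {"x": 0,"y": 0,"z": 0,"wx": 0,"wy": 0,"wz": 0,"grip": -0.6}
  ]
}}

```text
time_s: 19.02
position: [545.0, -94.6, 54.0]
ee_rot: [-3.085, -0.593, 0.0]
wrist_force: [0.4, 0.1, -0.9]
opening: 25.1
grip_force: 40.6
```

Call:
{"api": "play_rows", "payload": {
  "moves": [
    {"x": 0,"y": 0,"z": -0.5,"wx": 0,"wy": 0,"wz": 0,"grip": -0.6},
    {"x": 0,"y": 0,"z": -0.5,"wx": 0,"wy": 0,"wz": 0,"grip": -0.6},
    {"x": 0,"y": 0,"z": 0,"wx": 0,"wy": 0,"wz": 0,"grip": -0.6}
  ]
}}

```text
time_s: 19.4
position: [545.1, -94.5, 53.1]
ee_rot: [3.085, 0.593, -0.0]
wrist_force: [0.8, 0.1, -0.6]
opening: 25.1
grip_force: 40.6
```

Call:
{"api": "play_rows", "payload": {
  "moves": [
    {"x": 0,"y": 0,"z": -0.5,"wx": 0,"wy": 0,"wz": 0,"grip": -0.6},
    {"x": 0,"y": 0,"z": 0,"wx": 0,"wy": 0,"wz": 0,"grip": -0.6}
  ]
}}

```text
time_s: 19.65
position: [545.1, -94.6, 52.6]
ee_rot: [3.085, 0.593, -0.0]
wrist_force: [-1.2, 0.6, -0.6]
opening: 24.8
grip_force: 40.6
```

Call:
{"api": "play_rows", "payload": {
  "moves": [
    {"x": 0,"y": 0,"z": -0.5,"wx": 0,"wy": 0,"wz": 0,"grip": -0.6},
    {"x": 0,"y": 0,"z": -0.5,"wx": 0,"wy": 0,"wz": 0,"grip": -0.6},
    {"x": 0,"y": 0,"z": 0,"wx": 0,"wy": 0,"wz": 0,"grip": -0.6}
  ]
}}

```text
time_s: 20.02
position: [545.1, -94.5, 51.5]
ee_rot: [-3.085, -0.593, 0.0]
wrist_force: [-0.5, -0.9, -1.5]
opening: 25.2
grip_force: 40.6
```

Call:
{"api": "play_rows", "payload": {
  "moves": [
    {"x": 0,"y": 0,"z": -0.5,"wx": 0,"wy": 0,"wz": 0,"grip": -0.6},
    {"x": 0,"y": 0,"z": 0,"wx": 0,"wy": 0,"wz": 0,"grip": -0.6}
  ]
}}

```text
time_s: 20.27
position: [545.1, -94.6, 51.1]
ee_rot: [3.085, 0.593, -0.0]
wrist_force: [-0.0, -0.6, -0.5]
opening: 25.0
grip_force: 40.6
```

Call:
{"api": "play_rows", "payload": {
  "moves": [
    {"x": 0,"y": 0,"z": -0.4,"wx": 0,"wy": 0,"wz": 0,"grip": -0.6},
    {"x": 0,"y": 0,"z": 0,"wx": 0,"wy": 0,"wz": 0,"grip": -0.6}
  ]
}}

```text
time_s: 20.52
position: [545.1, -94.6, 50.8]
ee_rot: [3.085, 0.593, 0.0]
wrist_force: [-0.7, 0.4, 0.0]
opening: 24.9
grip_force: 40.8
```

Call:
{"api": "play_rows", "payload": {
  "moves": [
    {"x": 0,"y": 0,"z": -0.4,"wx": 0,"wy": 0,"wz": 0,"grip": -0.6},
    {"x": 0,"y": 0,"z": 0,"wx": 0,"wy": 0,"wz": 0,"grip": -0.6}
  ]
}}

```text
time_s: 20.78
position: [545.2, -94.6, 50.7]
ee_rot: [3.085, 0.593, 0.0]
wrist_force: [-1.1, 0.4, 4.2]
opening: 24.8
grip_force: 41.3
```

Call:
{"api": "play_rows", "payload": {
  "moves": [
    {"x": 0,"y": 0,"z": -0.3,"wx": 0,"wy": 0,"wz": 0,"grip": -0.6},
    {"x": 0,"y": 0,"z": 0,"wx": 0,"wy": 0,"wz": 0,"grip": -0.6}
  ]
}}

```text
time_s: 21.02
position: [545.3, -94.5, 50.7]
ee_rot: [3.085, 0.593, 0.001]
wrist_force: [-2.3, 0.6, 6.8]
opening: 24.8
grip_force: 41.5
```

Seated on the floor as predicted. Releasing gently and withdrawing.

Call:
{"api": "play_rows", "payload": {
  "moves": [
    {"x": 0,"y": 0,"z": 0.4,"wx": 0,"wy": 0,"wz": 0,"grip": -0.6},
    {"x": 0,"y": 0,"z": 0,"wx": 0,"wy": 0,"wz": 0,"grip": -0.3},
    {"x": 0,"y": 0,"z": 0,"wx": 0,"wy": 0,"wz": 0,"grip": -0.1},
    {"x": 0,"y": 0,"z": 0,"wx": 0,"wy": 0,"wz": 0,"grip": 0.1},
    {"x": 0,"y": 0,"z": 0,"wx": 0,"wy": 0,"wz": 0,"grip": 0.1},
    {"x": 0,"y": 0,"z": 0,"wx": 0,"wy": 0,"wz": 0,"grip": 0.1}
  ]
}}

```text
time_s: 21.78
position: [545.1, -94.6, 50.4]
ee_rot: [3.085, 0.593, -0.0]
wrist_force: [-0.1, 0.2, -0.5]
opening: 46.9
grip_force: 0.0
```

Call:
{"api": "play_rows", "payload": {
  "moves": [
    {"x": 0,"y": 0,"z": 5,"wx": 0,"wy": 0,"wz": 0,"grip": 0.1},
    {"x": 0,"y": 0,"z": 10,"wx": 0,"wy": 0,"wz": 0,"grip": 0.1},
    {"x": 0,"y": 0,"z": 20,"wx": 0,"wy": 0,"wz": 0,"grip": 0.1},
    {"x": 0,"y": 0,"z": 30,"wx": 0,"wy": 0,"wz": 0,"grip": 0.1},
    {"x": 0,"y": 0,"z": 30,"wx": 0,"wy": 0,"wz": 0,"grip": 0.1},
    {"x": 0,"y": 0,"z": 30,"wx": 0,"wy": 0,"wz": 0,"grip": 0.1},
    {"x": 0,"y": 0,"z": 0,"wx": 0,"wy": 0,"wz": 0,"grip": 0.1},
    {"x": 0,"y": 0,"z": 0,"wx": 0,"wy": 0,"wz": 0,"grip": 0.1}
  ]
}}

```text
time_s: 22.78
position: [544.8, -94.6, 175.4]
ee_rot: [3.085, 0.593, -0.0]
wrist_force: [-0.7, -0.8, 0.0]
opening: 46.9
grip_force: 0.0
```

```bash
python3 - <<'E'
from h import *
p,d,i=shot("scene");save("s5.png",cv2.resize(p[80:290,210:420],(600,600),interpolation=2))
w=cloud(d,i).reshape(-1,3);m=(np.hypot(w[:,0]-545.5,w[:,1]+92)<10)&(w[:,2]>60)&(w[:,2]<140);print(np.percentile(w[m,2],[50,95]),w[m].mean(0))
m=(np.hypot(w[:,0]-540.5,w[:,1]-154)<26)&(w[:,2]>55)&(w[:,2]<90);print("flange",np.median(w[m,2]))
E
```

```text
[97.49460923 99.31566252] [546.45175569 -90.77569779  95.70868383]
flange 71.50991613283901
```

View pics/s5.png

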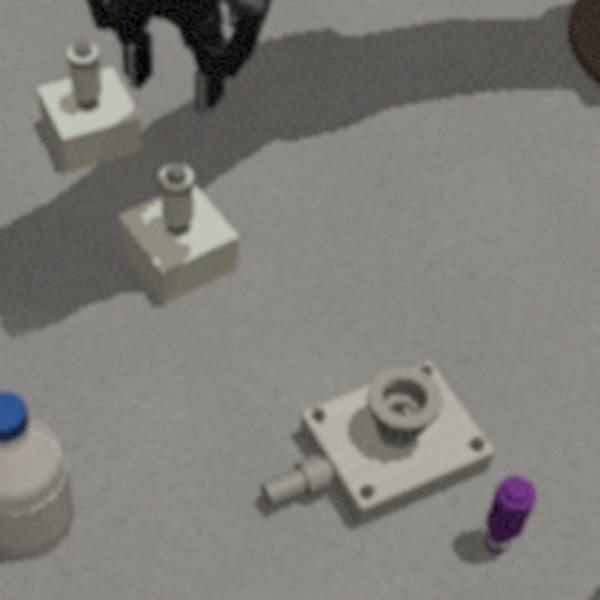

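The filter stands upright in the previously empty block at (178,200), at the same height as the spare at (85,75). The coupling at (403,400) is empty with its flange up, and the arm is clear. Handing in.

```bash
python3 -c "
from plant import bot
print(bot.job_done())"
```

```text
the job is handed in; nothing more can be done
None
```

The filter was drawn out of the coupling and now stands released and fully home in the parking block, with the sleeve back up. I handed the job in at about 23 s; no verdict came back.

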